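# Brick up the brazing hearth and bolt its side shield

## Task

Get the brazing hearth ready: lay all the loose firebricks flat as a wall in brick bond on the row of two full bricks, end to end, in its paving: one full brick across the joint of those two with a half brick close against each end of it, and any full bricks left over on top of those, each again across a joint and with its outer end flush with the end of the wall. Then push the side shield shut until it snaps onto its catch, and after that bolt it: lift the bolt's handle out of its notch, slide the bolt home into the keeper and let the handle drop into the other notch. Leave the flux dish standing on the hearth.

Things in the scene. Friction and masses are not known exactly. Their poses are not given: they have to be found in the camera images.
- hearth: brazing hearth, fixed: dark steel pan 249 x 325 mm (own x away from the robot, y to the left, z up) paved with firebricks, bed 46 mm above the bench, rim 8 mm higher; origin at the centre of its underside, on the bench. On the plane own y = +0.175 stand two steel posts, 14 mm square, 157 mm high, at own x = +0.108 (shield's hinge) and -0.108 (catch, keeper)
- second_course (a point): over the row of the paving that carries the wall, its first course: two fixed full firebricks end to end along y, 64 mm wide, 262 mm long, top 46 mm above the bench. This point is over their joint, 64 mm above the bench, at own x = +0.020 of the hearth. The origin of the second course's full brick goes here, those of the half bricks 99 mm left and right (along y); bricks lie with their y along the wall; axes as the hearth's
- third_course (a point): 36 mm above second_course: the origins of full bricks of the third course go 66 mm left and/or right of it (along y), across the joints of the second course, outer ends flush with the wall's ends. Behind the hearth stands a drawer cabinet, its pulled drawer reaching forward to x = 0.67 in the world
- brick_1: loose full firebrick, pale buff, 64 x 130 x 36 mm (own x, y, z: y runs along its length), about 0.24 kg; origin at its centre; either face may lie up. The full bricks are alike; two or all three of them are there
- brick_2: loose full firebrick, pale buff, 64 x 130 x 36 mm (own x, y, z: y runs along its length), about 0.24 kg; origin at its centre; either face may lie up. The full bricks are alike; two or all three of them are there
- brick_3: loose full firebrick, pale buff, 64 x 130 x 36 mm (own x, y, z: y runs along its length), about 0.24 kg; origin at its centre; either face may lie up. The full bricks are alike; two or all three of them are there
- half_1: loose half firebrick, pale buff, 64 x 64 x 36 mm, about 0.12 kg; origin at its centre; either face may lie up. The two halves are alike
- half_2: loose half firebrick, pale buff, 64 x 64 x 36 mm, about 0.12 kg; origin at its centre; either face may lie up. The two halves are alike
- shield (a joint): side shield of sheet steel at the hearth's left, 185 mm long, 4 mm thick, from 47 to 143 mm above the bench, hinged upright at its far end; 0 = shut (in line with the posts, at its stop), grows to 1.7 rad as its near end swings out to the left, away from the pan. It stays where left. A sprung ball catch near its free end must be pushed over a bump from 0.08 to 0.01 rad, about 5 N there
- shield_hinge (a point): point on the shield's hinge axis, 120 mm above the bench; its x axis runs along the shield from the free end towards the hinge, its y axis is the shield's outward normal (away from the pan)
- shield_push (a point): point to push the shield shut: outer face of the rod's bearing (a collar 19 mm thick, 12 mm long) near the shield's free end, 168 mm from the hinge, 27 mm outside the shield's plane, 120 mm above the bench; axes as shield_hinge
- bolt (a joint): barrel bolt on the shield's outer face: a 12 mm rod along the shield, 18 mm outside its plane, 120 mm above the bench. Travel in m: 0 = drawn, 0.050 = home, its end in the keeper on the near post; it moves away from the hinge (-x of shield_hinge), friction about 1.5 N, and only with its handle lifted above 0.75 rad over the guide wall between the two notches (12 mm wide, 50 mm apart)
- bolt_handle (a joint): turn of the bolt's handle about the rod: 0 = lying level in a notch, pointing straight out from the shield (it drops there by its own weight when let go over a notch); grows to 1.45 rad as it is lifted up towards the shield. Starts at 0 in the notch nearer the hinge
- bolt_knob (a point): centre of the brass knob on the bolt's handle: a cylinder 14 mm thick, 24 mm long, on an 8 mm stem, 45 mm from the rod's axis; axes: x along the rod, y out along the stem. At rest it is 63 mm outside the shield's plane, 120 mm above the bench, with free space on both sides and below
- enamel_dish: shallow white dish, 75 mm wide, 15 mm high, standing on the front part of the hearth's bed, loose; to be left alone; origin at the centre of its underside
Not all that is in view belongs to the job. Leave any green, orange or purple look-alike of the half_1 alone.

How it is judged (in metres and radians):
On the way, in this order (a step that is already met when the one before it is completed fails the run):
1. the shield is shut on its catch, the bolt still drawn (value of joint shield below 0.03 rad and value of joint bolt below 0.01 m), for 0.2 s.
2. the handle is lifted out of its notch with the shield shut (value of joint shield below 0.03 rad and value of joint bolt_handle above 0.6 rad).
3. the bolt is home in the keeper and its handle is down in the other notch (value of joint shield below 0.03 rad and value of joint bolt above 0.044 m and value of joint bolt_handle below 0.2 rad), for 0.2 s.
At the end, for the whole second after the job is handed in: Every brick lies flat, in line (7 degrees), within 10 mm of its place in the bond: a full brick across the joint below, half bricks at both ends, other full bricks above across joints; shield under 0.03 rad, bolt over 44 mm, handle under 0.2 rad; the dish stands on the bed (all of step 3 and ((x of brick_1 in the frame of hearth between 0.01 and 0.03 m and y of brick_1 in the frame of hearth between -0.01 and 0.01 m and z of brick_1 in the frame of hearth between 0.059 and 0.07 m and angle between the y axis of brick_1 and the y axis of hearth, either way round below 0.12 rad and angle between the z axis of brick_1 and the z axis of hearth, either way round below 0.08 rad and linear speed of brick_1 below 0.02 m/s) or (x of brick_2 in the frame of hearth between 0.01 and 0.03 m and y of brick_2 in the frame of hearth between -0.01 and 0.01 m and z of brick_2 in the frame of hearth between 0.059 and 0.07 m and angle between the y axis of brick_2 and the y axis of hearth, either way round below 0.12 rad and angle between the z axis of brick_2 and the z axis of hearth, either way round below 0.08 rad and linear speed of brick_2 below 0.02 m/s) or (x of brick_3 in the frame of hearth between 0.01 and 0.03 m and y of brick_3 in the frame of hearth between -0.01 and 0.01 m and z of brick_3 in the frame of hearth between 0.059 and 0.07 m and angle between the y axis of brick_3 and the y axis of hearth, either way round below 0.12 rad and angle between the z axis of brick_3 and the z axis of hearth, either way round below 0.08 rad and linear speed of brick_3 below 0.02 m/s)) and ((x of brick_1 in the frame of hearth between 0.01 and 0.03 m and y of brick_1 in the frame of hearth between -0.01 and 0.01 m and z of brick_1 in the frame of hearth between 0.059 and 0.07 m and angle between the y axis of brick_1 and the y axis of hearth, either way round below 0.12 rad and angle between the z axis of brick_1 and the z axis of hearth, either way round below 0.08 rad and linear speed of brick_1 below 0.02 m/s) or (x of brick_1 in the frame of hearth between 0.01 and 0.03 m and y of brick_1 in the frame of hearth between 0.056 and 0.076 m and z of brick_1 in the frame of hearth between 0.095 and 0.106 m and angle between the y axis of brick_1 and the y axis of hearth, either way round below 0.12 rad and angle between the z axis of brick_1 and the z axis of hearth, either way round below 0.08 rad and linear speed of brick_1 below 0.02 m/s) or (x of brick_1 in the frame of hearth between 0.01 and 0.03 m and y of brick_1 in the frame of hearth between -0.076 and -0.056 m and z of brick_1 in the frame of hearth between 0.095 and 0.106 m and angle between the y axis of brick_1 and the y axis of hearth, either way round below 0.12 rad and angle between the z axis of brick_1 and the z axis of hearth, either way round below 0.08 rad and linear speed of brick_1 below 0.02 m/s)) and ((x of brick_2 in the frame of hearth between 0.01 and 0.03 m and y of brick_2 in the frame of hearth between -0.01 and 0.01 m and z of brick_2 in the frame of hearth between 0.059 and 0.07 m and angle between the y axis of brick_2 and the y axis of hearth, either way round below 0.12 rad and angle between the z axis of brick_2 and the z axis of hearth, either way round below 0.08 rad and linear speed of brick_2 below 0.02 m/s) or (x of brick_2 in the frame of hearth between 0.01 and 0.03 m and y of brick_2 in the frame of hearth between 0.056 and 0.076 m and z of brick_2 in the frame of hearth between 0.095 and 0.106 m and angle between the y axis of brick_2 and the y axis of hearth, either way round below 0.12 rad and angle between the z axis of brick_2 and the z axis of hearth, either way round below 0.08 rad and linear speed of brick_2 below 0.02 m/s) or (x of brick_2 in the frame of hearth between 0.01 and 0.03 m and y of brick_2 in the frame of hearth between -0.076 and -0.056 m and z of brick_2 in the frame of hearth between 0.095 and 0.106 m and angle between the y axis of brick_2 and the y axis of hearth, either way round below 0.12 rad and angle between the z axis of brick_2 and the z axis of hearth, either way round below 0.08 rad and linear speed of brick_2 below 0.02 m/s)) and ((x of brick_3 in the frame of hearth between 0.01 and 0.03 m and y of brick_3 in the frame of hearth between -0.01 and 0.01 m and z of brick_3 in the frame of hearth between 0.059 and 0.07 m and angle between the y axis of brick_3 and the y axis of hearth, either way round below 0.12 rad and angle between the z axis of brick_3 and the z axis of hearth, either way round below 0.08 rad and linear speed of brick_3 below 0.02 m/s) or (x of brick_3 in the frame of hearth between 0.01 and 0.03 m and y of brick_3 in the frame of hearth between 0.056 and 0.076 m and z of brick_3 in the frame of hearth between 0.095 and 0.106 m and angle between the y axis of brick_3 and the y axis of hearth, either way round below 0.12 rad and angle between the z axis of brick_3 and the z axis of hearth, either way round below 0.08 rad and linear speed of brick_3 below 0.02 m/s) or (x of brick_3 in the frame of hearth between 0.01 and 0.03 m and y of brick_3 in the frame of hearth between -0.076 and -0.056 m and z of brick_3 in the frame of hearth between 0.095 and 0.106 m and angle between the y axis of brick_3 and the y axis of hearth, either way round below 0.12 rad and angle between the z axis of brick_3 and the z axis of hearth, either way round below 0.08 rad and linear speed of brick_3 below 0.02 m/s)) and ((x of half_1 in the frame of hearth between 0.01 and 0.03 m and y of half_1 in the frame of hearth between -0.109 and -0.089 m and z of half_1 in the frame of hearth between 0.059 and 0.07 m and (angle between the y axis of half_1 and the y axis of hearth, either way round below 0.12 rad or angle between the y axis of half_1 and the x axis of hearth, either way round below 0.12 rad) and angle between the z axis of half_1 and the z axis of hearth, either way round below 0.08 rad and linear speed of half_1 below 0.02 m/s) or (x of half_2 in the frame of hearth between 0.01 and 0.03 m and y of half_2 in the frame of hearth between -0.109 and -0.089 m and z of half_2 in the frame of hearth between 0.059 and 0.07 m and (angle between the y axis of half_2 and the y axis of hearth, either way round below 0.12 rad or angle between the y axis of half_2 and the x axis of hearth, either way round below 0.12 rad) and angle between the z axis of half_2 and the z axis of hearth, either way round below 0.08 rad and linear speed of half_2 below 0.02 m/s)) and ((x of half_1 in the frame of hearth between 0.01 and 0.03 m and y of half_1 in the frame of hearth between 0.089 and 0.109 m and z of half_1 in the frame of hearth between 0.059 and 0.07 m and (angle between the y axis of half_1 and the y axis of hearth, either way round below 0.12 rad or angle between the y axis of half_1 and the x axis of hearth, either way round below 0.12 rad) and angle between the z axis of half_1 and the z axis of hearth, either way round below 0.08 rad and linear speed of half_1 below 0.02 m/s) or (x of half_2 in the frame of hearth between 0.01 and 0.03 m and y of half_2 in the frame of hearth between 0.089 and 0.109 m and z of half_2 in the frame of hearth between 0.059 and 0.07 m and (angle between the y axis of half_2 and the y axis of hearth, either way round below 0.12 rad or angle between the y axis of half_2 and the x axis of hearth, either way round below 0.12 rad) and angle between the z axis of half_2 and the z axis of hearth, either way round below 0.08 rad and linear speed of half_2 below 0.02 m/s)) and angle between enamel_dish's own z axis and vertical below 0.15 rad and z of enamel_dish in the frame of hearth between 0.04 and 0.055 m); the robot touches nothing.
It fails at once if the dish on the hearth is moved by more than 100 mm (distance of enamel_dish from where it was at the start of the episode above 0.1 m).
Of brick_1, brick_2, brick_3 only 2 to 3 are there at a start; the rules pass over those that are not, and their reading is None.
At some moment in a run one of brick_1, brick_2, brick_3, half_1, half_2 may be knocked a few centimetres aside while the robot is not near it.
Once in a run the grip may slacken for a moment while it holds something.
It also fails if it takes over 210 s, if anything falls off the work surface, if the arm or the gripper's body presses on something with over 40 N, if the wrist force passes 120 N, or if a joint passes its speed limit or range.

## Robot

A 7-joint arm with a two-finger parallel gripper is mounted at the origin on a cart in front of the work surface, level with it; the furniture and walls round the work are solid. World frame = base frame: x ahead of the robot, y to its left, z up, the work surface at z = 0. Lengths are in mm, angles in rad, forces in N, time in s.
With the tool pointing down it reaches from about 425 to 875 mm from the base axis. Payload 9.9 kg.
Tool frame: the origin (TCP) lies on the centre line of the jaws, within the pads' length; the fingertips stand 17 mm ahead of it and the grasp point (between the pads) lies 2 mm behind it (r.nose_length is the distance from the TCP to the fingertips, in mm); z points along the fingers, y is the line along which they close (so a half turn about z gives the same grasp; the last joint's range is limited). The gripper opens to 85 mm and grips with 20 to 120 N. Pads are 22 mm wide; open, the fingers measure 114 mm over their backs; the gripper's body (76 mm by 85 mm) begins 54 mm behind the grasp point. The pads swing forward as they close: fully open they stand 13 mm farther back than shut.
Start: joints at [1.103, 0.576, 0.025, 1.437, -0.015, 1.129, -0.057], TCP at [252.756, -625.894, 248.289] pointing down, gripper open.
Joint ranges: [-2.76, 2.76], [-0.34, 2.15], [-1.52, 1.57], [0.19, 2.46], [-1.09, 4.23], [0.17, 1.99], [-2.82, 2.82]. Speed limits (rad/s): [2.22, 2.22, 3.01, 3.01, 3.14, 3.14, 3.14].

## Interface

Orientations are given as a rotation vector (axis times angle).
In Python, from station import r gives the robot as it stands.
- The arm moves only by the shell command python3 -m crank 'ROWS' [FORCE]. ROWS is JSON, one flat list of numbers, 5 for each row, row after row: the finger opening in m, from 0 to 0.0854, then the shift along the world's x, y, z in m, then the turn about the world's z in rad. A call has 1 to 5 rows; each row shifts and turns the commanded pose from where the row before left it; what a row does not reach is not made up. A row lasts 1/8 s, in which the tool goes at most 62.5 mm and 10.7 degrees, less where a joint would pass 70% of its speed; a pose out of reach is approached as far as the arm can. A call is refused whole if a number of a shift passes 0.0625 or a number of a turn 0.188, either way. A call with a gripper value outside its range is refused whole. The fingers move at their own pace and stop on an object; FORCE is the grip in N (left out, the last holds). Time passes only in rows, so rows that do not move let the fingers close. It gives the time, the measured TCP pose, the force, the opening and the grip force at its end, in the units of the state.
- r.state(): the state, without advancing time (a new reading comes with each control period).
- r.snapshot(name): name is "side" or "top" or "wrist"; returns (picture, depth): 480x640x3 uint8, blue, green, red; 480x640 float32, mm along the optical axis (not along the pixel's ray), 0 where there is no reading.
- r.camera_model(name): a dict with "fx", "fy", "cx", "cy" (pixels), "rvec" (rotation vector, rad) and "tvec" (3), from world to camera coordinates, as OpenCV has them. Camera axes: x right, y down, z forward; pixel columns grow to the right and rows downward; lengths in mm; the calibration is good to about 2 mm. A picture is of the moment at which its call begins: read the wrist's pose just before it. camera_model takes no time and is no camera call; for the wrist camera it gives the pose at the moment of the call.
- r.hand_in(): hands the job in; it is judged then, once.
Trained networks look in the newest picture that a camera, given by its name, has taken for a name from the list of things; names that differ only in an ending like _2 or _b are one class to them, and where a whole thing is asked for, a point or a joint stands for the part that bears it (a point fixed in the world has none). Each returns a list of dicts, best first, with "conf" (0 to 1); they miss things now and then, are a little off and sometimes report something else, mostly with a low value. They report only what shows in the picture. A call takes as long as a camera call. They do not tell look-alikes from the thing itself.
- r.spot_in(label, camera): "xy" ([column, row] as shares, 0 to 1, of the picture: columns of its width, rows of its height, amid what is visible of it).
The state is a dict: "clock": time; "joint_positions": joint angles; "qd": joint speeds; "joint_efforts": joint torques, N m; "tcp_pos": TCP position; "orientation": TCP orientation; "ft_force": force on the tool from outside, world axes, zero at the start; "moment": the same for the moment, N m; "width": finger opening in mm; "grasp_force": force on a finger pad.
Only numpy, scipy, OpenCV 4.12 (cv2) and the standard library are available. Lean on these libraries where they do the work, as an engineer would, in place of code of your own. Each camera call takes 0.05 s, during which the arm holds its last target. There are 200 camera calls.

## Working session

There is one attempt and no reset: what is moved stays moved. The work goes in short steps, Python scripts to look and compute and a shell command to move; the robot and the scene stay as the last step left them, time stands still between calls to the robot, and variables do not carry over. Pictures are saved under pics/ and viewed, at most 14 in all, crops included, and the job is handed in when it is done.

```bash
mkdir -p pics; ls; cat > h.py <<'E'
import numpy as np, cv2
from station import r
def cam(n):
    c=r.camera_model(n); R,_=cv2.Rodrigues(np.array(c["rvec"],float)); return c,R,np.array(c["tvec"],float).ravel()
def world(n,uv,d,cm=None):
    c,R,t=cm or cam(n); u,v=uv
    p=np.array([(u-c["cx"])/c["fx"]*d,(v-c["cy"])/c["fy"]*d,d]); return R.T@(p-t)
def cloud(n,dep,cm=None):
    c,R,t=cm or cam(n); v,u=np.mgrid[0:480,0:640]
    P=np.stack([(u-c["cx"])/c["fx"]*dep,(v-c["cy"])/c["fy"]*dep,dep],-1); W=(P-t)@R; W[dep<=0]=np.nan; return W
def proj(n,p,cm=None):
    c,R,t=cm or cam(n); q=R@np.array(p,float)+t; return [round(float(c["fx"]*q[0]/q[2]+c["cx"]),1),round(float(c["fy"]*q[1]/q[2]+c["cy"]),1)]
def snap(n):
    cm=cam(n); im,d=r.snapshot(n); return im,d,cm
E
python3 - <<'E'
from h import *
s=r.state(); print({k:np.round(v,3).tolist() for k,v in s.items()}, r.nose_length)
for n in ("top","side"):
    im,d,cm=snap(n); cv2.imwrite(f"pics/{n}0.png",im); np.save(f"pics/{n}0.npy",d); W=cloud(n,d,cm)
    for l in ("brick_1","half_1","enamel_dish","bolt_knob","shield","hearth"):
        for o in r.spot_in(l,n):
            u,v=o["xy"][0]*640,o["xy"][1]*480; print(n,l,round(o["conf"],2),round(u),round(v),np.round(W[min(479,int(v)),min(639,int(u))]))
E
```

```text
pics
{'clock': 0.0, 'joint_positions': [1.103, 0.577, 0.025, 1.438, -0.015, 1.129, -0.057], 'qd': [0.002, 0.001, 0.001, 0.0, 0.002, 0.001, 0.0], 'joint_efforts': [-0.001, -76.575, 2.25, -28.596, 0.015, 0.013, -0.0], 'tcp_pos': [252.581, -625.501, 247.409], 'orientation': [-3.082, -0.599, 0.001], 'ft_force': [0.721, -0.916, 0.297], 'moment': [0.013, -0.044, 0.007], 'grasp_force': 0.0, 'width': 85.691} 17.0
top brick_1 0.68 276 272 [402. 335.  32.]
top half_1 0.81 395 206 [673. -18.  40.]
top half_1 0.77 275 242 [499. 353.  34.]
top half_1 0.67 454 285 [ 427. -218.   78.]
top half_1 0.61 297 309 [297. 252.  35.]
top half_1 0.57 154 247 [434. 738.  37.]
top enamel_dish 0.61 500 301 [ 401. -374.   46.]
top bolt_knob 0.48 394 233 [554. -15. 127.]
top shield 0.88 398 237 [579. -43.   3.]
top hearth 0.95 462 266 [ 496. -249.   46.]
top hearth 0.43 396 236 [546. -19. 125.]
side brick_1 0.86 278 244 [398. 309.  32.]
side half_1 0.91 359 329 [ 418. -233.   80.]
side enamel_dish 0.51 371 368 [ 388. -355.   46.]
side enamel_dish 0.3 356 348 [ 389. -270.   42.]
side hearth 0.82 361 348 [ 400. -276.   46.]
```

View pics/top0.png

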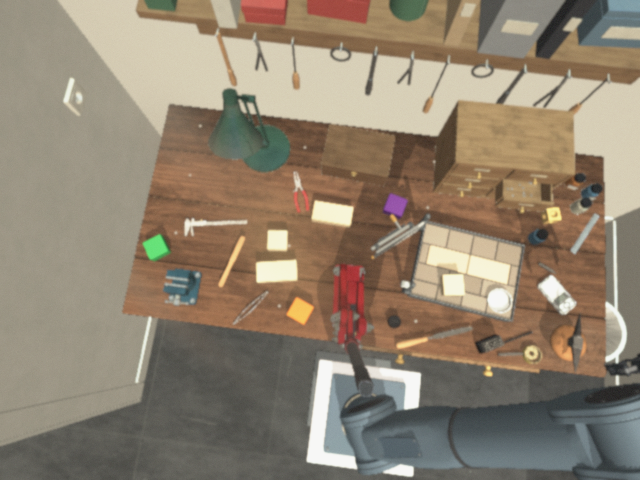

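View pics/side0.png

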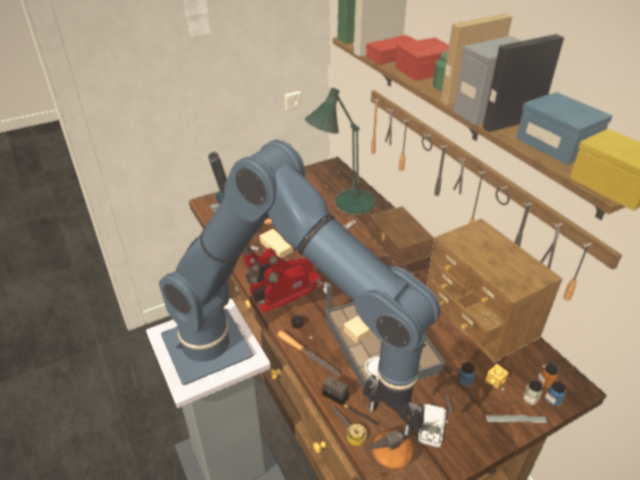

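The top view shows two full bricks at (276,271) and (332,214). The halves are at (278,240) and at (454,285) on the hearth bed. The paving row runs about (427,258) to (510,270), the dish is at (498,299), the shield stands open with its bolt near (400,235), and a red vice is at (350,300). The side view shows no third full brick.

Things that could be mistaken for a half brick are purple (396,206), green (155,247) and orange (300,311). I choose only the pale buff ones.

```bash
cat >> h.py <<'E'
def pale(im,W,zlo,zhi,minpts=60):
    hsv=cv2.cvtColor(im,cv2.COLOR_BGR2HSV)
    m=((hsv[...,2]>185)&(hsv[...,1]>25)&(hsv[...,1]<110)&(hsv[...,0]>12)&(hsv[...,0]<32)&(W[...,2]>zlo)&(W[...,2]<zhi)).astype(np.uint8)
    n,lab,st,ce=cv2.connectedComponentsWithStats(m,connectivity=4); out=[]
    for i in range(1,n):
        if st[i,4]<minpts: continue
        P=W[lab==i]; (cx,cy),(w,h),a=cv2.minAreaRect(P[:,:2].astype(np.float32))
        if w<h: w,h,a=h,w,a+90   # a: angle of long side from world x
        out.append((np.round(ce[i]).tolist(),round(cx,1),round(cy,1),round(float(np.median(P[:,2])),1),round(w,1),round(h,1),round((a+90)%180-90,1),int(st[i,4])))
    return out
E
python3 - <<'E'
from h import *
im=cv2.imread("pics/top0.png"); d=np.load("pics/top0.npy"); W=cloud("top",d)
for o in pale(im,W,15,130): print(o)
# obstacles: height map
for name,(u0,u1,v0,v1) in dict(vise=(330,372,260,345),plier=(370,435,210,255),lamp=(205,300,85,180),shield=(372,432,212,252)).items():
    P=W[v0:v1,u0:u1].reshape(-1,3); P=P[P[:,2]>15]; print(name,np.nanmin(P,0).round(),np.nanmax(P,0).round())
im2=im[180:340,230:540]; cv2.imwrite("pics/crop.png",cv2.resize(im2,(775,400),interpolation=cv2.INTER_CUBIC))
E
```

```text
([281.0, 93.0], 995.6, 414.1, 75.7, 1172.0, 46.7, 89.9, 5796)
([607.0, 132.0], 1012.3, -701.9, 74.5, 284.6, 11.6, -89.7, 1223)
([332.0, 213.0], 621.6, 181.5, 35.7, 129.7, 66.5, 87.9, 781)
([553.0, 214.0], 705.8, -519.7, 41.3, 88.3, 40.4, -75.0, 109)
([467.0, 264.0], 488.5, -267.7, 45.5, 312.1, 233.6, 83.1, 5122)
([277.0, 240.0], 507.6, 347.7, 35.7, 65.1, 64.1, 5.5, 406)
([231.0, 261.0], 416.9, 486.1, 23.1, 136.4, 11.5, -16.7, 109)
([277.0, 271.0], 406.6, 334.7, 35.3, 130.1, 64.3, -78.9, 821)
([425.0, 289.0], 409.5, -139.4, 45.7, 71.2, 41.7, 82.1, 278)
([501.0, 310.0], 375.9, -375.8, 46.3, 78.3, 44.8, -80.4, 142)
vise [205.  27.  15.] [459. 154. 277.]
plier [ 482. -160.   15.] [663.  49. 160.]
lamp [603. 323.  15.] [1018.  685.  543.]
shield [ 487. -150.   15.] [656.  47. 160.]
```

View pics/crop.png

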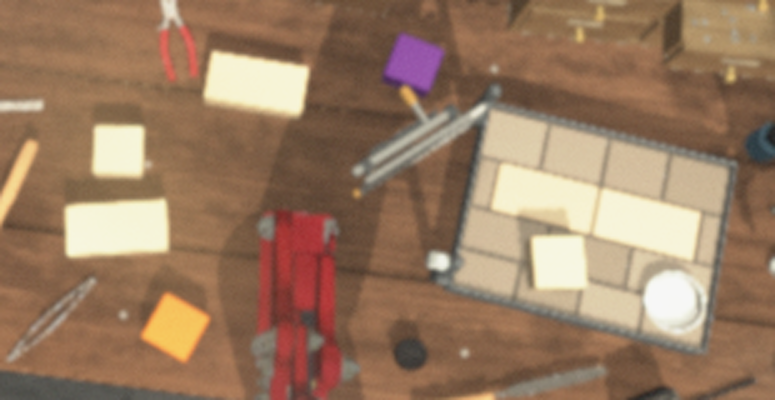

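The crop confirms the four buff pieces, and I see no third full brick. The shield is open with its free end near crop (365,190) and its brass knob at (408,97). I'll move above the hearth and look with the wrist camera.

```bash
python3 -m crank '[0.085,0.025,0.057,0.015,0.15, 0.085,0.025,0.057,0.015,0.15, 0.085,0.025,0.057,0.015,0.15, 0.085,0.025,0.057,0.015,0.15, 0.085,0.025,0.057,0.015,0.15]' 60
python3 -m crank '[0.085,0.025,0.057,0.015,0.15, 0.085,0.03,0.04,0,0.12, 0.085,0,0,0,0, 0.085,0,0,0,0]'
python3 - <<'E'
from h import *
s=r.state(); print(s["tcp_pos"],s["orientation"],s["joint_positions"],s["ft_force"])
im,d,cm=snap("wrist"); cv2.imwrite("pics/w1.png",im); np.save("pics/w1.npy",d); W=cloud("wrist",d,cm)
np.savez("pics/w1.npz",d=d,W=W)
for o in pale(im,W,15,130,400): print(o)
C=-cm[1].T@cm[2]; print("cam at",C)
for l in ("enamel_dish","half_1","brick_1","hearth"):
    for o in r.spot_in(l,"wrist"):
        u,v=o["xy"][0]*640,o["xy"][1]*480; print(l,round(o["conf"],2),round(u),round(v),np.round(W[min(479,int(v)),min(639,int(u))]))
E
```

```text
clock: 1.32
tcp_pos: [375.4, -345.8, 322.3]
orientation: [2.645, 1.693, 0.0]
ft_force: [2.2, 0.3, 0.8]
width: 84.7
grasp_force: 0.0
clock: 1.82
tcp_pos: [428.8, -252.6, 336.1]
orientation: [2.4, 2.027, -0.001]
ft_force: [0.1, -0.8, 0.3]
width: 85.2
grasp_force: 0.0
[ 428.77180059 -252.648103    336.1259643 ] [ 2.40016282e+00  2.02684822e+00 -9.92377330e-04] [ 0.68981217  0.24685622 -0.32566388  1.74071671  0.08574368  1.1680438
  0.17141742] [ 0.11075385 -0.78914015  0.34906672]
([444.0, 88.0], 584.6, -162.9, 46.0, 72.2, 60.0, 82.5, 3860)
([383.0, 139.0], 512.1, -207.2, 46.0, 129.0, 63.4, 82.8, 6285)
([436.0, 167.0], 574.4, -242.2, 46.0, 72.3, 59.2, 82.7, 2609)
([303.0, 190.0], 417.4, -259.8, 81.4, 160.6, 87.0, 77.8, 5212)
([380.0, 247.0], 495.7, -338.7, 46.0, 130.6, 64.0, 82.9, 4766)
([421.0, 231.0], 551.7, -318.8, 46.1, 70.7, 32.7, 83.3, 976)
([338.0, 253.0], 433.2, -340.6, 45.9, 48.1, 40.9, -7.7, 469)
([297.0, 295.0], 382.9, -379.8, 48.1, 63.9, 30.8, -62.2, 424)
cam at [ 442.24525389 -170.3972501   461.60566677]
enamel_dish 0.97 311 290 [ 398. -375.   48.]
half_1 0.58 311 167 [ 427. -215.   82.]
hearth 0.67 380 155 [ 508. -220.   46.]
```

View pics/w1.png

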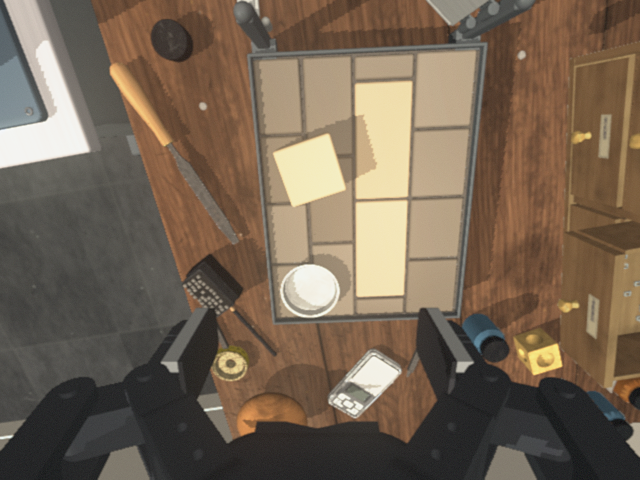

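The wrist view shows the paving row's two bricks at about (383,139) and (380,247), the loose half at (311,168), and the dish at (311,290). The row's centres come out at z 46, 132 mm apart, with yaw −7.1°. Next I'll measure the half on its own, along with the shield and knob.

```bash
python3 - <<'E'
from h import *
im=cv2.imread("pics/w1.png"); W=np.load("pics/w1.npz")["W"]
for o in pale(im,W,74,95,300): print(o)
d=np.load("pics/top0.npy"); im=cv2.imread("pics/top0.png");W=cloud("top",d)
P=W[205:260,365:435].reshape(-1,3); P=P[(P[:,2]>60)&(P[:,2]<170)]
for lo,hi in((60,105),(105,118),(118,135),(135,150),(150,170)):
    Q=P[(P[:,2]>lo)&(P[:,2]<hi)]; print(lo,len(Q)); 
    if len(Q)>5: print(cv2.fitLine(Q[:,:2].astype(np.float32),cv2.DIST_HUBER,0,.01,.01).ravel().round(3),Q.min(0).round(),Q.max(0).round())
P2=np.array([503.9,-273.]);ex=np.array([.9923,-.1238]);ey=np.array([.1238,.9923]); O=P2-20*ex
print("hearth",O,"hinge",O+108*ex+175*ey,"catch",O-108*ex+175*ey)
E
```

```text
([310.0, 170.0], 425.8, -220.4, 81.9, 64.0, 63.6, 8.9, 3504)
60 104
[  0.643  -0.766 545.924 -41.696] [ 478. -112.   61.] [621.  42. 104.]
105 68
[ 5.48000e-01 -8.36000e-01  5.54584e+02 -1.70680e+01] [ 483. -106.  105.] [621.  43. 118.]
118 331
[  0.646  -0.763 547.212 -10.052] [ 485. -111.  118.] [619.  49. 134.]
135 184
[  0.652  -0.758 541.99  -33.201] [ 482. -113.  135.] [618.  35. 150.]
150 16
[   0.627    0.779  614.448 -106.715] [ 606. -115.  151.] [ 620. -102.  160.]
hearth [ 484.054 -270.524] hinge [ 612.8874 -110.2419] catch [398.5506 -83.5011]
```

```bash
python3 -m crank '[0.085,-0.0015,0.016,-0.05,0.16, 0.085,-0.0015,0.016,-0.05,0.163, 0.085,0,0,-0.05,0, 0.085,0,0,-0.05,0, 0.085,0,0,-0.034,0]' 60
python3 -m crank '[0.085,0,0,-0.03,0, 0.085,0,0,0,0, 0.05,0,0,0,0, 0.05,0,0,0,0, 0.05,0,0,0,0]'
python3 -m crank '[0.05,0,0,0,0,0.05,0,0,0.02,0, 0.05,0,0,0.04,0,0.05,0,0,0.0,0]'
```

```text
clock: 2.7
tcp_pos: [425.3, -220.4, 100.2]
orientation: [-2.042, -2.385, 0.001]
ft_force: [0.8, 0.4, 1.0]
width: 85.2
grasp_force: 0.0
clock: 3.32
tcp_pos: [426.8, -220.5, 73.6]
orientation: [2.041, 2.386, 0.001]
ft_force: [-2.2, 0.6, 7.2]
width: 63.0
grasp_force: 66.7
clock: 3.82
tcp_pos: [427.8, -220.8, 135.2]
orientation: [2.039, 2.383, 0.002]
ft_force: [-0.7, 0.5, -1.0]
width: 62.9
grasp_force: 66.7
```

```bash
python3 -m crank '[0.05,0.03,0.016,0.01,-0.14, 0.05,0.03,0.016,0,-0.139, 0.05,0.0286,0.016,0,0, 0.05,0,0,0,0, 0.05,0,0,0,0]'
```

```text
clock: 4.45
tcp_pos: [513.9, -172.3, 141.7]
orientation: [-2.353, -2.08, 0.002]
ft_force: [-0.1, 0.0, -2.1]
width: 62.6
grasp_force: 66.5
```

```bash
python3 -m crank '[0.05,0.0025,-0.0005,-0.04,0, 0.05,0,0,-0.02,0, 0.05,0,0,-0.006,0, 0.05,0,0,-0.001,0, 0.05,0,0,0,0]'
python3 -m crank '[0.075,0,0,0,0, 0.075,0,0,0,0, 0.075,0,0,0.05,0, 0.075,0,0,0.06,0,0.085,0,0,0.06,0]'
```

```text
clock: 5.08
tcp_pos: [517.6, -172.9, 75.9]
orientation: [2.353, 2.079, 0.001]
ft_force: [0.4, -0.1, -1.2]
width: 63.0
grasp_force: 66.5
clock: 5.7
tcp_pos: [517.0, -172.4, 247.3]
orientation: [2.354, 2.081, 0.0]
ft_force: [0.3, -1.1, -0.3]
width: 84.7
grasp_force: 0.0
```

```bash
python3 -m crank '[0.085,0.01,0.06,0.01,0.02, 0.085,0.01,0.06,0.01,0.02, 0.085,0.01,0.06,0.01,0.02, 0.085,0.01,0.06,0,0.025, 0.085,0.01,0.05,0,0]'
python3 -m crank '[0.085,0,0,0,0, 0.085,0,0,0,0]'
cat > look.py <<'E'
from h import *
import sys
im,d,cm=snap("wrist"); cv2.imwrite(f"pics/{sys.argv[1]}.png",im); W=cloud("wrist",d,cm); np.savez(f"pics/{sys.argv[1]}.npz",W=W)
s=r.state(); o=s["orientation"]; o=o if o[0]>0 else -o
print("tcp",s["tcp_pos"].round(1),"closing",round(float(2*np.arctan2(o[1],o[0])-np.pi/2),3))
for z in sys.argv[2:]:
    lo,hi=map(float,z.split(","))
    for o in pale(im,W,lo,hi,300): print(z,o)
E
python3 look.py w2 26,60
```

```text
clock: 6.32
tcp_pos: [567.3, 120.1, 275.8]
orientation: [2.261, 2.18, 0.002]
ft_force: [0.3, -0.1, -0.3]
width: 84.9
grasp_force: 0.0
clock: 6.58
tcp_pos: [567.2, 116.9, 275.1]
orientation: [2.263, 2.179, -0.001]
ft_force: [-0.3, -0.8, -0.4]
width: 84.7
grasp_force: 0.0
tcp [567.2 116.1 275.1] closing -0.039
26,60 ([158.0, 37.0], 414.8, 285.3, 34.7, 63.7, 34.2, 11.0, 440)
26,60 ([368.0, 149.0], 620.3, 178.9, 35.9, 129.0, 64.2, 87.8, 6402)
26,60 ([208.0, 401.0], 416.5, -136.6, 46.1, 58.0, 20.7, 84.1, 387)
26,60 ([239.0, 412.0], 456.9, -156.3, 46.1, 88.7, 49.2, 82.8, 1739)
```

View pics/w2.png

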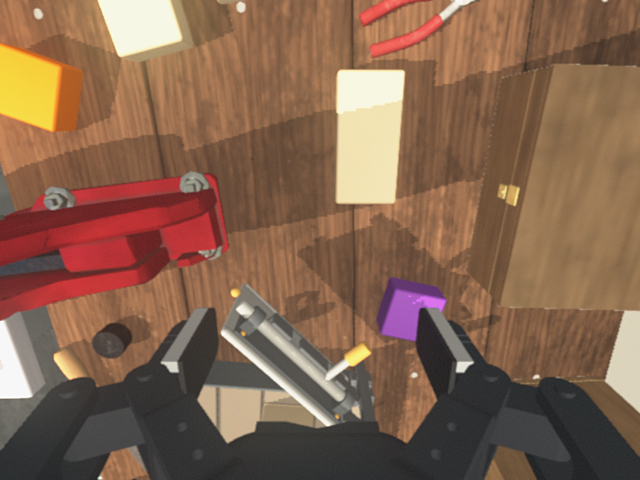

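The wrist view shows full brick A at (368,149), the vice to its left and a chest to its right. The shield with its bolt is below at (290,355), with the brass knob at (357,355). I'll grasp brick A.

```bash
python3 -m crank '[0.085,0.0265,0.0315,-0.03,0, 0.085,0.0265,0.0315,-0.05,0, 0.085,0,0,-0.05,0, 0.085,0,0,-0.05,0, 0.085,0,0,-0.04,0]' 70
python3 -m crank '[0.085,0,0,-0.029,0, 0.085,0,0,0,0, 0.05,0,0,0,0, 0.05,0,0,0,0, 0.05,0,0,0,0]'
python3 -m crank '[0.05,0,0,0,0,0.05,0,0,0.05,0, 0.05,0,0,0.06,0,0.05,0,0,0.06,0,0.05,0,0,0.05,0]'
```

```text
clock: 7.25
tcp_pos: [619.2, 176.9, 55.0]
orientation: [2.266, 2.176, -0.003]
ft_force: [1.2, -0.0, -0.9]
width: 85.2
grasp_force: 0.0
clock: 7.88
tcp_pos: [620.6, 179.2, 30.1]
orientation: [2.263, 2.177, 0.004]
ft_force: [-1.1, -0.7, 7.6]
width: 62.3
grasp_force: 78.1
clock: 8.5
tcp_pos: [619.4, 179.3, 251.6]
orientation: [2.262, 2.178, 0.004]
ft_force: [0.7, 0.2, -2.5]
width: 62.2
grasp_force: 78.6
```

```bash
python3 -m crank '[0.05,-0.0145,-0.0565,0,-0.0172, 0.05,-0.0145,-0.0565,0,-0.0172, 0.05,-0.0145,-0.0565,0,-0.0172, 0.05,-0.0145,-0.0565,0,-0.0172, 0.05,-0.0145,-0.0565,0,-0.0172]'
python3 -m crank '[0.05,-0.0145,-0.0565,-0.02,0, 0.05,-0.0145,-0.0565,-0.03,0, 0.05,-0.0145,-0.0565,-0.03,0, 0.05,0,0,0,0, 0.05,0,0,0,0]'
python3 look.py w3 70,95
```

```text
clock: 9.12
tcp_pos: [546.1, -105.0, 249.0]
orientation: [2.354, 2.078, 0.001]
ft_force: [1.1, -1.4, -2.0]
width: 62.4
grasp_force: 78.6
clock: 9.75
tcp_pos: [504.9, -267.0, 171.4]
orientation: [2.355, 2.079, 0.001]
ft_force: [0.7, 1.5, -2.3]
width: 62.7
grasp_force: 78.5
tcp [ 505.5 -266.3  171.7] closing -0.123
70,95 ([317.0, 95.0], 516.5, -172.8, 81.9, 63.3, 62.6, 82.8, 12899)
```

```bash
python3 -m crank '[0.05,-0.0015,-0.0072,0,0, 0.05,0,0,-0.04,0, 0.05,0,0,-0.03,0, 0.05,0,0,0,0,0.05,0,0,0,0]'
```

```text
clock: 10.42
tcp_pos: [504.2, -274.5, 102.0]
orientation: [2.353, 2.079, 0.001]
ft_force: [0.2, -0.0, -2.7]
width: 62.0
grasp_force: 78.5
```

```bash
python3 -m crank '[0.05,0,0.0005,-0.015,0, 0.05,0,0,-0.008,0, 0.05,0,0,-0.001,0, 0.05,0,0,0,0,0.05,0,0,0,0]'
python3 -m crank '[0.072,0,0,0,0, 0.072,0,0,0,0, 0.075,0,0,0.05,0, 0.08,0,0,0.06,0,0.085,0,0,0.06,0]'
python3 -m crank '[0.085,0,0,0,0]'
python3 look.py w4 70,95
```

```text
clock: 11.05
tcp_pos: [503.4, -274.1, 76.9]
orientation: [2.355, 2.079, 0.0]
ft_force: [0.6, 0.0, -2.3]
width: 62.5
grasp_force: 78.6
clock: 11.68
tcp_pos: [503.0, -273.9, 248.8]
orientation: [-2.355, -2.08, -0.0]
ft_force: [0.9, -1.2, -0.3]
width: 85.1
grasp_force: 0.0
clock: 11.8
tcp_pos: [505.5, -274.8, 252.0]
orientation: [2.349, 2.073, 0.006]
ft_force: [-0.0, -0.5, -0.6]
width: 84.9
grasp_force: 0.0
tcp [ 504.2 -274.4  249.2] closing -0.124
70,95 ([313.0, 91.0], 516.7, -172.3, 81.9, 63.5, 63.4, -7.2, 7040)
70,95 ([312.0, 213.0], 502.3, -273.9, 82.0, 128.2, 63.7, 82.7, 10255)
```

```bash
python3 -m crank '[0.085,0.012,0.06,0.01,0.02, 0.085,0.012,0.06,0.01,0.02, 0.085,0.012,0.06,0.01,0.02, 0.085,0.012,0.06,0,0.025, 0.085,0.012,0.06,0,0.025]'
python3 -m crank '[0.085,0,0.06,0,0.025, 0.085,0,0.06,0,0.025, 0.085,-0.035,0.06,0,0.03, 0.085,-0.035,0.05,0,0.03, 0.085,0,0,0,0]'
python3 -m crank '[0.085,0,0,0,0, 0.085,0,0,0,0]'
python3 look.py w5 20,60
```

```text
clock: 12.48
tcp_pos: [562.8, 27.7, 275.6]
orientation: [-2.236, -2.206, 0.002]
ft_force: [1.4, -0.3, -0.1]
width: 85.0
grasp_force: 0.0
clock: 13.1
tcp_pos: [492.8, 254.8, 275.8]
orientation: [-2.099, -2.333, 0.001]
ft_force: [0.3, -0.4, 0.1]
width: 84.9
grasp_force: 0.0
clock: 13.35
tcp_pos: [497.5, 248.4, 276.0]
orientation: [2.115, 2.323, -0.002]
ft_force: [0.6, -0.2, 0.6]
width: 84.7
grasp_force: 0.0
tcp [497.5 248.5 276.2] closing 0.093
20,60 ([231.0, 105.0], 405.1, 332.7, 35.9, 129.3, 63.6, -79.4, 8978)
20,60 ([336.0, 105.0], 506.4, 345.7, 35.9, 63.5, 63.2, -84.0, 4426)
```

```bash
python3 -m crank '[0.085,0.0045,0.0486,0,0.012, 0.085,0.0044,0.0486,-0.03,0, 0.085,0,0,-0.06,0, 0.085,0,0,-0.06,0, 0.085,0,0,-0.04,0]' 60
python3 -m crank '[0.085,0,0,-0.03,0, 0.085,0,0,-0.028,0,0.085,0,0,0,0, 0.05,0,0,0,0, 0.05,0,0,0,0]'
python3 -m crank '[0.05,0,0,0,0,0.05,0,0,0,0,0.05,0,0,0.05,0, 0.05,0,0,0.06,0,0.05,0,0,0.06,0]'
```

```text
clock: 14.02
tcp_pos: [505.6, 345.3, 83.7]
orientation: [-2.1, -2.336, 0.005]
ft_force: [1.3, 0.3, -0.8]
width: 84.8
grasp_force: 0.0
clock: 14.65
tcp_pos: [506.5, 347.5, 30.4]
orientation: [2.099, 2.337, 0.004]
ft_force: [-0.1, 0.5, -1.6]
width: 62.6
grasp_force: 65.6
clock: 15.28
tcp_pos: [505.5, 347.0, 201.1]
orientation: [-2.098, -2.338, -0.001]
ft_force: [1.3, 1.1, -0.5]
width: 62.8
grasp_force: 66.8
```

```bash
python3 -m crank '[0.05,0.02,-0.06,0.03,-0.0229, 0.05,0.02,-0.06,0.03,-0.0229, 0.05,0.015,-0.06,0,-0.0229, 0.05,0,-0.06,0,-0.0229, 0.05,0,-0.06,0,-0.0229]'
python3 -m crank '[0.05,0,-0.06,0,-0.0229, 0.05,0,-0.06,0,-0.0229, 0.05,-0.014,-0.06,0,-0.0229, 0.05,-0.014,-0.06,0,-0.0229, 0.05,-0.014,-0.06,0,-0.0229]'
python3 -m crank '[0.05,-0.014,-0.06,-0.03,0, 0.05,-0.0135,-0.06,-0.04,0, 0.05,0,0,-0.03,0, 0.05,0,0,0,0,0.05,0,0,0,0]'
```

```text
clock: 15.9
tcp_pos: [556.2, 57.9, 253.0]
orientation: [2.229, 2.212, 0.001]
ft_force: [1.0, -0.9, -1.5]
width: 62.9
grasp_force: 66.9
clock: 16.52
tcp_pos: [513.6, -241.8, 253.1]
orientation: [2.352, 2.082, 0.001]
ft_force: [1.0, -0.7, 0.9]
width: 62.8
grasp_force: 66.8
clock: 17.15
tcp_pos: [491.1, -345.2, 162.4]
orientation: [2.349, 2.084, 0.002]
ft_force: [1.0, -0.2, -0.5]
width: 62.7
grasp_force: 66.7
```

```bash
python3 -m crank '[0.05,0,-0.028,-0.015,-0.004, 0.05,0,0,-0.03,0, 0.05,0,0,0,0, 0.05,0,0,0,0]'
python3 - <<'E'
from h import *
W=np.load("pics/w1.npz")["W"]
P=W[255:325,270:350].reshape(-1,3); P=P[(P[:,2]>55)&(P[:,2]<75)]; print(len(P),cv2.minEnclosingCircle(P[:,:2].astype(np.float32)),P[:,2].max())
E
```

```text
clock: 17.65
tcp_pos: [491.3, -373.3, 117.8]
orientation: [2.353, 2.079, 0.001]
ft_force: [0.3, 0.0, -2.0]
width: 62.4
grasp_force: 66.8
576 ((395.49090576171875, -386.2664794921875), 59.070594787597656) 63.19885741712121
```

```bash
python3 -m crank '[0.05,0,0,-0.025,0, 0.05,0,0,-0.012,0, 0.05,0,0,-0.004,0, 0.05,0,0,0,0,0.05,0,0,0,0]'
python3 -m crank '[0.070,0,0,0,0, 0.070,0,0,0,0, 0.070,0,0,0.05,0, 0.08,0,0,0.06,0,0.085,0,0.03,0.06,0]'
python3 -m crank '[0.085,0,0,0,0,0.085,0,0,0,0]'
python3 look.py w6 70,95
```

```text
clock: 18.27
tcp_pos: [490.3, -373.5, 76.3]
orientation: [2.355, 2.078, 0.0]
ft_force: [-2.7, 2.4, 5.1]
width: 63.0
grasp_force: 67.8
clock: 18.9
tcp_pos: [489.6, -347.6, 242.7]
orientation: [2.359, 2.074, -0.001]
ft_force: [0.8, -0.1, 0.9]
width: 85.1
grasp_force: 0.0
clock: 19.15
tcp_pos: [489.8, -346.0, 240.7]
orientation: [2.356, 2.078, -0.001]
ft_force: [-0.7, -0.1, -1.1]
width: 85.0
grasp_force: 0.0
tcp [ 489.4 -346.1  239.8] closing -0.125
70,95 ([327.0, 12.0], 518.0, -193.9, 81.8, 63.6, 17.6, -6.2, 2244)
70,95 ([348.0, 111.0], 524.3, -266.5, 82.0, 130.0, 63.9, 88.4, 14606)
70,95 ([321.0, 254.0], 489.1, -375.1, 82.0, 63.7, 63.7, -7.3, 4902)
```

View pics/w6.png

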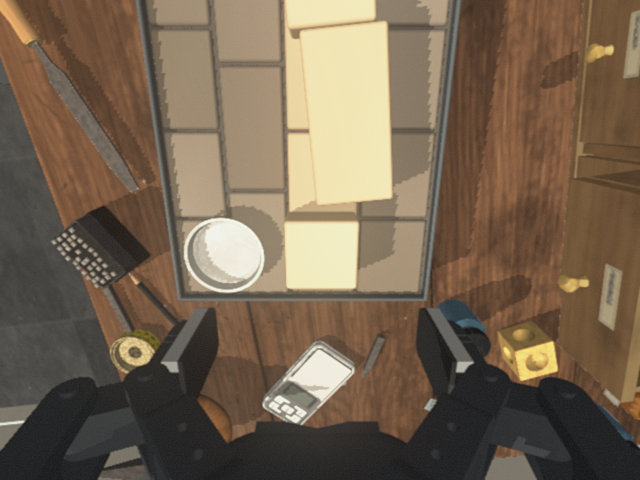

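The wrist view shows the disturbance: the full brick at (348,111) has been knocked to (524,−266) and turned 5.5°. Both halves are still in place, the right one at (321,254). I'll regrasp the full brick and put it back.

```bash
python3 -m crank '[0.085,0.0175,0.04,0,0.05, 0.085,0.0174,0.04,-0.02,0.047, 0.085,0,0,-0.05,0, 0.085,0,0,-0.04,0, 0.085,0,0,0,0]' 70
python3 -m crank '[0.085,0,0,-0.03,0, 0.085,0,0,-0.024,0, 0.085,0,0,0,0,0.05,0,0,0,0, 0.05,0,0,0,0]'
python3 -m crank '[0.05,0,0,0,0,0.05,0,0,0,0,0.05,0,0,0.03,0, 0.05,0,0,0.03,0,0.05,0,0,0.0,0]'
```

```text
clock: 19.82
tcp_pos: [522.4, -265.4, 126.8]
orientation: [-2.247, -2.185, 0.005]
ft_force: [-0.4, -0.4, 0.1]
width: 85.0
grasp_force: 0.0
clock: 20.45
tcp_pos: [525.8, -266.4, 78.8]
orientation: [2.251, 2.188, 0.001]
ft_force: [-1.3, 0.6, 6.8]
width: 62.4
grasp_force: 77.0
clock: 21.08
tcp_pos: [526.6, -266.5, 140.0]
orientation: [2.249, 2.186, 0.003]
ft_force: [-0.8, -0.1, -2.4]
width: 62.3
grasp_force: 78.2
```

```bash
python3 -m crank '[0.05,-0.011,-0.0035,0,-0.048, 0.05,-0.0113,-0.0037,0,-0.048, 0.05,0,0,-0.03,0, 0.05,0,0,0,0,0.05,0,0,0,0]'
```

```text
clock: 21.7
tcp_pos: [502.5, -273.1, 107.0]
orientation: [-2.355, -2.078, 0.0]
ft_force: [0.4, 0.2, -1.6]
width: 62.2
grasp_force: 78.0
```

```bash
python3 -m crank '[0.05,0.001,-0.001,-0.015,0, 0.05,0,0,-0.011,0, 0.05,0,0,-0.001,0, 0.05,0,0,0,0,0.05,0,0,0,0]'
python3 -m crank '[0.072,0,0,0,0, 0.072,0,0,0,0, 0.075,0,0,0.05,0, 0.08,0,0,0.06,0,0.085,0,0,0.06,0]'
python3 -m crank '[0.085,0,0,0,0,0.085,0,0,0,0]'
python3 look.py w7 70,95
```

```text
clock: 22.32
tcp_pos: [503.7, -274.0, 79.8]
orientation: [-2.355, -2.08, -0.0]
ft_force: [1.2, -0.3, -2.2]
width: 62.4
grasp_force: 78.1
clock: 22.95
tcp_pos: [503.5, -273.9, 251.8]
orientation: [-2.355, -2.08, -0.0]
ft_force: [1.7, -1.1, -0.1]
width: 84.9
grasp_force: 0.0
clock: 23.2
tcp_pos: [503.4, -274.1, 249.8]
orientation: [2.355, 2.079, -0.0]
ft_force: [0.0, -0.9, -0.3]
width: 85.1
grasp_force: 0.0
tcp [ 503.  -273.9  248.9] closing -0.124
70,95 ([321.0, 86.0], 519.1, -168.8, 81.9, 63.7, 63.6, 88.2, 7213)
70,95 ([317.0, 214.0], 502.7, -273.7, 82.0, 128.0, 63.5, 83.0, 10351)
70,95 ([316.0, 322.0], 489.1, -374.5, 82.0, 63.7, 63.3, -7.1, 3725)
```

The left half was pushed slightly too: 4 mm too far out and turned 5°. I'll straighten it.

```bash
python3 -m crank '[0.085,0.008,0.0525,0,0.05, 0.085,0.008,0.0525,-0.02,0.043, 0.085,0,0,-0.05,0, 0.085,0,0,-0.045,0, 0.085,0,0,0,0]' 60
python3 -m crank '[0.085,0,0,-0.03,0, 0.085,0,0,-0.027,0, 0.085,0,0,0,0,0.05,0,0,0,0, 0.05,0,0,0,0]'
python3 -m crank '[0.05,0,0,0,0,0.05,0,0,0,0,0.05,0,0,0.03,0, 0.05,0,0,0.0,-0.093,0.05,0,0,0.0,0]'
```

```text
clock: 23.88
tcp_pos: [516.9, -168.3, 131.1]
orientation: [-2.249, -2.182, 0.007]
ft_force: [-0.6, 0.3, 0.6]
width: 85.0
grasp_force: 0.0
clock: 24.5
tcp_pos: [520.6, -169.3, 79.8]
orientation: [2.254, 2.185, 0.002]
ft_force: [-1.0, 0.3, 6.3]
width: 62.5
grasp_force: 65.8
clock: 25.12
tcp_pos: [520.2, -169.3, 109.2]
orientation: [2.353, 2.079, 0.001]
ft_force: [0.4, -0.2, -1.5]
width: 62.6
grasp_force: 66.8
```

```bash
python3 -m crank '[0.05,-0.0035,-0.0035,0,0, 0.05,0,0,-0.02,0, 0.05,0,0,-0.008,0, 0.05,0,0,0,0,0.05,0,0,0,0]'
python3 -m crank '[0.072,0,0,0,0, 0.072,0,0,0,0, 0.075,0,0,0.05,0, 0.08,0,0,0.06,0,0.085,0,0,0.06,0]'
python3 -m crank '[0.085,0,0,0,0,0.085,0,0,0,0]'
python3 look.py w8 70,95
```

```text
clock: 25.75
tcp_pos: [516.1, -172.6, 79.8]
orientation: [-2.354, -2.08, 0.0]
ft_force: [-0.3, -0.3, -2.9]
width: 62.5
grasp_force: 67.5
clock: 26.38
tcp_pos: [515.9, -172.4, 251.7]
orientation: [-2.354, -2.08, -0.0]
ft_force: [0.9, -0.3, -0.1]
width: 84.7
grasp_force: 0.0
clock: 26.62
tcp_pos: [515.8, -172.7, 249.6]
orientation: [2.355, 2.079, -0.0]
ft_force: [0.7, -0.1, -0.3]
width: 84.5
grasp_force: 0.0
tcp [ 515.5 -172.5  248.8] closing -0.124
70,95 ([317.0, 219.0], 515.2, -172.1, 82.0, 63.5, 62.9, -7.1, 5059)
70,95 ([317.0, 318.0], 502.6, -273.9, 82.0, 130.3, 63.8, 82.8, 7719)
70,95 ([316.0, 403.0], 489.3, -372.5, 82.0, 63.6, 60.0, -8.7, 2532)
```

```bash
python3 -m crank '[0.085,0.012,0.056,0.01,0.03, 0.085,0.012,0.056,0.01,0.03, 0.085,0.012,0.056,0.01,0.03, 0.085,0.012,0.056,0,0.035, 0.085,0,0.056,0,0.035]'
python3 -m crank '[0.085,-0.02,0.056,0,0.035, 0.085,-0.04,0.056,0,0.035, 0.085,-0.045,0.056,0,0.04, 0.085,-0.045,0.056,0,0.04, 0.085,0,0,0,0]'
python3 -m crank '[0.085,0,0,0,0,0.085,0,0,0,0]'
python3 look.py w9 20,60
```

```text
clock: 27.3
tcp_pos: [564.1, 109.1, 277.9]
orientation: [-2.179, -2.261, 0.003]
ft_force: [0.6, 0.4, 0.4]
width: 85.0
grasp_force: 0.0
clock: 27.92
tcp_pos: [425.2, 315.9, 278.8]
orientation: [-1.992, -2.426, 0.002]
ft_force: [1.2, 0.1, -0.5]
width: 84.8
grasp_force: 0.0
clock: 28.18
tcp_pos: [430.4, 310.3, 278.9]
orientation: [2.009, 2.416, -0.003]
ft_force: [0.6, -0.1, 0.2]
width: 85.0
grasp_force: 0.0
tcp [430.4 310.4 279.1] closing 0.183
20,60 ([358.0, 32.0], 437.0, 478.0, 22.7, 138.3, 14.0, -15.0, 1790)
20,60 ([301.0, 163.0], 404.8, 332.6, 35.2, 128.6, 64.1, -79.6, 658)
```

```bash
python3 -m crank '[0.085,-0.0128,0.011,-0.03,0.001, 0.085,-0.0128,0.0112,-0.04,0, 0.085,0,0,-0.06,0, 0.085,0,0,-0.05,0, 0.085,0,0,-0.02,0]' 70
python3 -m crank '[0.085,0,0,-0.03,0, 0.085,0,0,-0.023,0,0.085,0,0,0,0, 0.05,0,0,0,0, 0.05,0,0,0,0]'
python3 -m crank '[0.05,0,0,0,0,0.05,0,0,0,0,0.05,0,0,0.05,0, 0.05,0,0,0.06,0,0.05,0,0,0.06,0]'
```

```text
clock: 28.85
tcp_pos: [403.6, 331.9, 76.8]
orientation: [-2.006, -2.417, 0.007]
ft_force: [-0.0, -0.4, 0.7]
width: 84.8
grasp_force: 0.0
clock: 29.48
tcp_pos: [404.7, 334.1, 28.1]
orientation: [2.005, 2.418, 0.003]
ft_force: [-0.7, -0.7, 2.1]
width: 62.5
grasp_force: 77.1
clock: 30.1
tcp_pos: [403.7, 333.6, 199.1]
orientation: [-2.004, -2.419, -0.0]
ft_force: [1.8, 0.7, -2.6]
width: 62.3
grasp_force: 78.6
```

```bash
python3 -m crank '[0.05,0.03,0,0.04,0, 0.05,0.045,-0.045,0.04,-0.035, 0.05,0.045,-0.055,0,-0.035, 0.05,0.035,-0.055,0,-0.035, 0.05,0,-0.055,0,-0.035]'
python3 -m crank '[0.05,0,-0.055,0,-0.035, 0.05,0,-0.055,0,-0.035, 0.05,-0.01,-0.055,0,-0.035, 0.05,-0.012,-0.055,0,-0.035, 0.05,-0.012,-0.055,0,-0.03]'
python3 -m crank '[0.05,-0.012,-0.055,-0.03,0, 0.05,0,0,-0.06,0, 0.05,0,0,-0.03,0, 0.05,0,0,0,0,0.05,0,0,0,0]'
```

```text
clock: 30.72
tcp_pos: [546.3, 137.8, 270.1]
orientation: [2.172, 2.269, 0.001]
ft_force: [-0.8, -0.1, -2.0]
width: 62.5
grasp_force: 78.7
clock: 31.35
tcp_pos: [509.6, -136.3, 270.6]
orientation: [2.354, 2.079, 0.001]
ft_force: [1.4, -0.4, -2.2]
width: 62.7
grasp_force: 78.7
clock: 31.98
tcp_pos: [499.6, -188.4, 152.1]
orientation: [2.352, 2.08, 0.002]
ft_force: [-0.4, -0.2, -1.7]
width: 62.7
grasp_force: 78.5
```

```bash
python3 -m crank '[0.05,0.0125,-0.018,0,0, 0.05,0,0,-0.02,0, 0.05,0,0,-0.015,0, 0.05,0,0,0,0,0.05,0,0,0,0]'
```

```text
clock: 32.6
tcp_pos: [511.7, -206.3, 116.4]
orientation: [2.353, 2.081, 0.001]
ft_force: [-0.2, 0.6, -1.9]
width: 62.2
grasp_force: 78.6
```

```bash
python3 - <<'E'
from h import *
s=r.state(); print(s["tcp_pos"],s["orientation"],s["width"])
im,d,cm=snap("wrist"); W=cloud("wrist",d,cm)
for z in((70,95),(105,130)):
  for o in pale(im,W,*z,300): print(z,o)
E
```

```text
[ 511.66599278 -206.30869916  116.40617194] [2.35277587e+00 2.08063894e+00 7.31694519e-04] 62.16149406695765
(70, 95) ([310.0, 166.0], 518.4, -142.5, 81.8, 61.5, 3.3, -6.7, 582)
(105, 130) ([316.0, 299.0], 511.6, -198.1, 124.3, 109.8, 63.2, 83.2, 38650)
```

```bash
python3 -m crank '[0.05,0,0,-0.003,0, 0.05,0,0,-0.002,0, 0.05,0,0,0,0,0.05,0,0,0,0]'
python3 -m crank '[0.072,0,0,0,0, 0.072,0,0,0,0, 0.075,0,0,0.05,0, 0.08,0,0,0.06,0,0.085,0,0,0.06,0]'
python3 -m crank '[0.085,-0.03,-0.05,0.04,0,0.085,0,0,0,0,0.085,0,0,0,0]'
python3 look.py w10 70,95 105,130
```

```text
clock: 33.15
tcp_pos: [511.2, -206.5, 110.6]
orientation: [-2.354, -2.081, 0.0]
ft_force: [0.1, 0.8, -2.7]
width: 62.3
grasp_force: 78.6
clock: 33.78
tcp_pos: [511.0, -206.3, 282.6]
orientation: [-2.354, -2.081, -0.0]
ft_force: [1.1, -0.8, 0.0]
width: 85.3
grasp_force: 0.0
clock: 34.15
tcp_pos: [484.6, -250.4, 315.8]
orientation: [-2.354, -2.08, -0.0]
ft_force: [0.0, 0.7, -0.4]
width: 85.1
grasp_force: 0.0
tcp [ 484.7 -249.8  315.3] closing -0.122
70,95 ([336.0, 255.0], 498.3, -310.3, 82.0, 62.8, 55.8, -7.3, 2674)
70,95 ([335.0, 307.0], 489.8, -374.8, 82.0, 63.7, 62.7, 82.4, 2618)
105,130 ([339.0, 158.0], 510.0, -208.4, 117.9, 129.4, 63.5, 83.2, 9994)
```

View pics/w10.png

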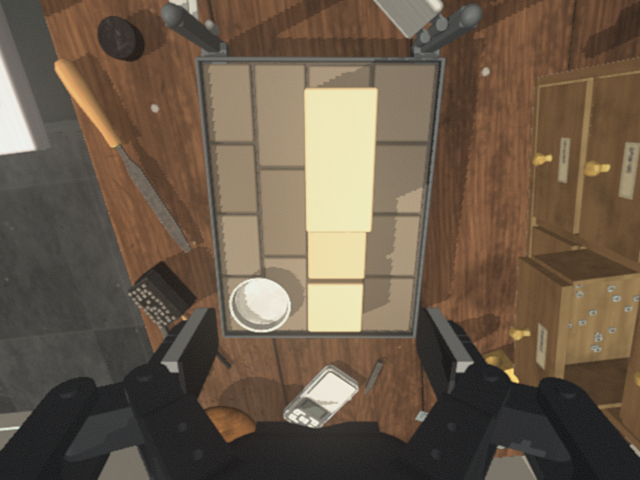

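The wall stands: the third-course brick is at (339,158), about 2 mm from its place and at height 118, the other full brick and right half are visible below it, and the dish is untouched at (261,304). The posts are at (175,15) and (465,14). Now I'll measure the shield from the earlier wrist view and check the top view again for a third full brick.

```bash
python3 - <<'E'
from h import *
im=cv2.imread("pics/w2.png"); W=np.load("pics/w2.npz")["W"]
hsv=cv2.cvtColor(im,cv2.COLOR_BGR2HSV)
m=(hsv[...,0]>12)&(hsv[...,0]<28)&(hsv[...,1]>140)&(W[...,2]>95)&(W[...,2]<150); m[:,:300]=0
P=W[m]; print("knob",len(P),P.mean(0).round(1),P.min(0).round(1),P.max(0).round(1),cv2.minAreaRect(P[:,:2].astype(np.float32)))
P=W[280:430,210:375].reshape(-1,3)
for lo,hi in((115,135),(137,148)):
    Q=P[(P[:,2]>lo)&(P[:,2]<hi)]; print(lo,len(Q),cv2.fitLine(Q[:,:2].astype(np.float32),cv2.DIST_HUBER,0,.01,.01).ravel().round(3),cv2.minAreaRect(Q[:,:2].astype(np.float32)))
W=np.load("pics/w10.npz")["W"]
for sl in ((slice(0,60),slice(150,230)),(slice(0,60),slice(440,490))):
    Q=W[sl].reshape(-1,3); Q=Q[(Q[:,2]>152)&(Q[:,2]<165)]; print("post",len(Q),Q.mean(0).round(1) if len(Q) else "",Q.min(0).round() if len(Q) else "",Q.max(0).round() if len(Q) else"")
im,d,cm=snap("top"); cv2.imwrite("pics/top1.png",im)
W=cloud("top",d,cm)
for o in pale(im,W,25,130): print(o)
E
```

```text
knob 208 [599.5  -9.3 123.4] [577.  -73.  116.3] [612.2   1.9 135.6] ((587.8289184570312, -33.48973846435547), (78.76972198486328, 19.79326820373535), 63.741363525390625)
115 5262 [  0.666  -0.746 543.383 -10.291] ((565.344482421875, -8.194877624511719), (74.61650085449219, 176.6884765625), 40.773799896240234)
137 1542 [  0.645  -0.764 526.892 -17.018] ((530.1859130859375, -22.201282501220703), (10.352338790893555, 147.6656036376953), 39.86500930786133)
post 318 [399.9 -83.6 154.6] [393. -90. 152.] [406. -77. 158.]
post 324 [ 612.4 -110.7  154.6] [ 606. -117.  152.] [ 619. -104.  158.]
([281.0, 92.0], 995.7, 414.0, 80.1, 1169.8, 45.6, 89.9, 5369)
([607.0, 131.0], 1012.9, -697.5, 79.0, 277.4, 12.9, -89.6, 1129)
([468.0, 238.0], 590.4, -266.3, 45.0, 30.3, 29.7, 88.4, 70)
([485.0, 243.0], 581.4, -319.5, 45.3, 73.5, 32.9, 82.4, 188)
([466.0, 280.0], 469.2, -265.5, 46.4, 312.2, 194.9, 82.8, 2522)
([425.0, 289.0], 409.9, -139.1, 45.9, 73.9, 43.7, 80.7, 292)
([449.0, 295.0], 399.4, -217.3, 45.4, 74.9, 40.4, 83.9, 298)
```

View pics/top1.png

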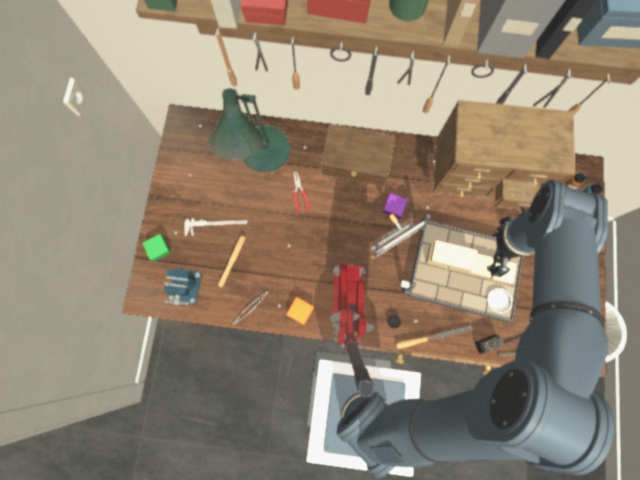

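The new top view shows no further full brick, so the job has two. Before pushing the shield I'll check how close the vice comes to the push path.

```bash
python3 - <<'E'
from h import *
W=np.load("pics/w2.npz")["W"]; P=W[170:320,0:235].reshape(-1,3)
for lo,hi in((15,60),(60,110),(110,160),(160,200),(200,300)):
    Q=P[(P[:,2]>lo)&(P[:,2]<hi)&(P[:,1]>5)]; print(lo,hi,len(Q),Q.min(0).round() if len(Q) else"",Q.max(0).round() if len(Q) else"")
im=cv2.imread("pics/w2.png"); hsv=cv2.cvtColor(im,cv2.COLOR_BGR2HSV)
m=(hsv[...,0]>12)&(hsv[...,0]<28)&(hsv[...,1]>140)&(W[...,2]>110)&(W[...,2]<140); m[:,:335]=0; m[375:]=0
K=W[m]; print(len(K),np.median(K,0),cv2.minAreaRect(K[:,:2].astype(np.float32)))
Hn=np.array([612.5,-110.5])
for q in (.745,.6,.45,.3,.2,.1,.05,0):
    a=-.124-q; x=np.array([np.cos(a),np.sin(a)]); y=np.array([-x[1],x[0]])
    print(q,(Hn-168*x+(27+11+11*abs(np.sin(q)*.3))*y).round(1))
E
```

```text
15 60 5209 [220.  51.  15.] [460. 153.  60.]
60 110 10960 [237.  32.  60.] [485. 134. 110.]
110 160 3776 [274.  30. 110.] [487. 126. 151.]
160 200 0  
200 300 284 [518. 123. 271.] [525. 131. 285.]
197 [600.65626478  -4.90515231 122.88805501] ((600.1781005859375, -9.60820484161377), (23.433029174804688, 13.539421081542969), 38.55492401123047)
0.745 [534.8  43.8]
0.6 [513.   30.6]
0.45 [492.8  13.8]
0.3 [475.4  -5.9]
0.2 [465.5 -20.4]
0.1 [457.2 -35.8]
0.05 [453.6 -43.8]
0 [450.5 -52. ]
```

```bash
python3 -m crank '[0,0.013,0.0613,0,0, 0,0.013,0.0613,0,0, 0,0.013,0.0613,0,0, 0,0.013,0.0613,0,0, 0,0.013,0.0613,-0.02,0]' 40
python3 -m crank '[0,0,0,-0.04,0, 0,0,0,-0.04,0,0,0,0,0,0,0,0,0,0,0]'
```

```text
clock: 34.88
tcp_pos: [549.5, 55.6, 297.0]
orientation: [2.352, 2.083, 0.002]
ft_force: [1.1, -0.5, -0.1]
width: -0.1
grasp_force: 0.0
clock: 35.38
tcp_pos: [549.4, 52.9, 217.9]
orientation: [-2.353, -2.082, -0.001]
ft_force: [-0.1, 0.7, 0.2]
width: -0.3
grasp_force: 0.0
```

```bash
python3 -m crank '[0,0,0.004,-0.05,0, 0,0,0,-0.046,0,0,0,0,0,0]'
python3 -m crank '[0,-0.0145,-0.013,0,0, 0,-0.022,-0.0135,0,0, 0,-0.02,-0.0168,0,0, 0,-0.0174,-0.0197,0,0, 0,0,0,0,0]'
```

```text
clock: 35.75
tcp_pos: [548.1, 55.9, 120.1]
orientation: [-2.352, -2.08, 0.004]
ft_force: [-0.0, 0.4, 1.1]
width: 0.1
grasp_force: 0.0
clock: 36.38
tcp_pos: [475.6, -8.4, 123.7]
orientation: [2.354, 2.076, 0.002]
ft_force: [0.7, -0.5, 0.9]
width: -0.3
grasp_force: 0.0
```

```bash
python3 -m crank '[0,-0.010,-0.013,0,0, 0,-0.008,-0.0145,0,0, 0,0,0,0,0]'
python3 -m crank '[0,-0.0025,-0.005,0,0, 0,-0.0015,-0.004,0,0, 0,-0.001,-0.003,0,0,0,0,0,0,0]'
```

```text
clock: 36.75
tcp_pos: [456.6, -35.7, 121.2]
orientation: [2.356, 2.078, -0.001]
ft_force: [-0.5, -0.5, -0.3]
width: 0.2
grasp_force: 0.0
clock: 37.25
tcp_pos: [451.8, -46.6, 120.8]
orientation: [-2.354, -2.08, 0.001]
ft_force: [0.1, 1.0, -0.2]
width: -0.1
grasp_force: 0.0
```

```bash
for i in 1 2 3; do python3 -m crank '[0,-0.0003,-0.0025,0,0,0,0,0,0,0]' | grep -E "tcp_pos|ft_"; done; python3 - <<'E'
from h import *
im,d,cm=snap("wrist"); im2,_,_=snap("side")
cv2.imwrite("pics/s1.png",np.hstack([cv2.resize(im,(480,360)),cv2.resize(im2[220:460,240:460],(320,360))]))
E
```

```text
tcp_pos: [451.7, -47.8, 120.9]
ft_force: [-0.3, 6.2, -1.5]
tcp_pos: [451.7, -48.0, 120.9]
ft_force: [-1.5, 14.6, -1.0]
tcp_pos: [451.7, -48.2, 121.0]
ft_force: [-0.6, 23.6, -0.6]
```

View pics/s1.png

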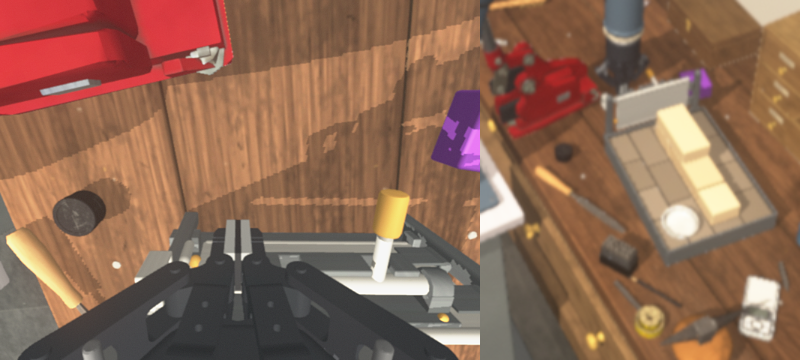

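The wrist half shows the knob at about (392,213) in the composite and the shield in line with the posts. The side half shows the wall intact and the shield closed. The force rose to 24 N with no movement, so the shield is at its stop. I'll back off and measure the knob and shield from above.

```bash
python3 -m crank '[0,0,0.02,0,0, 0,0,0.015,0.04,0, 0,0,0,0.06,0, 0,0.03,-0.04,0.04,0, 0.04,0.04,-0.05,0,0]'
python3 -m crank '[0.04,0,0,0,0,0.04,0,0,0,0]' 30
cat > kn.py <<'E'
from h import *
im,d,cm=snap("wrist"); W=cloud("wrist",d,cm); import sys; cv2.imwrite(f"pics/{sys.argv[1]}.png",im)
s=r.state(); o=s["orientation"]; o=o if o[0]>0 else -o
print("tcp",s["tcp_pos"].round(1),"closing",round(float(2*np.arctan2(o[1],o[0])-np.pi/2),3))
hsv=cv2.cvtColor(im,cv2.COLOR_BGR2HSV)
m=((hsv[...,0]>12)&(hsv[...,0]<28)&(hsv[...,1]>140)&(W[...,2]>100)&(W[...,2]<180)).astype(np.uint8)
n,lab,st,ce=cv2.connectedComponentsWithStats(m)
for i in range(1,n):
    if st[i,4]>120: K=W[lab==i]; print("knob",ce[i].round(),st[i,4],np.median(K,0).round(1),K[:,2].max().round(1),cv2.minAreaRect(K[:,:2].astype(np.float32)))
H=np.array([612.5,-110.5]); ex=np.array([.9923,-.1238]); ey=np.array([.1238,.9923])
q=(W[...,:2]-H); a=-(q@ex); b=q@ey
m=(W[...,2]>137)&(W[...,2]<146)&(a>20)&(a<190)&(abs(b)<40)
if m.sum()>50:
    p=np.polyfit(a[m],b[m],1); print("shield",m.sum(),"slope(q)",p)
E
python3 kn.py k1
```

```text
clock: 38.72
tcp_pos: [521.5, -107.2, 264.0]
orientation: [2.348, 2.079, 0.006]
ft_force: [1.8, 1.5, -0.3]
width: 16.9
grasp_force: 0.0
clock: 38.98
tcp_pos: [518.9, -106.7, 259.5]
orientation: [-2.353, -2.079, 0.001]
ft_force: [0.1, 0.9, -0.3]
width: 40.3
grasp_force: 0.0
tcp [ 518.8 -106.   259.6] closing -0.122
knob [328. 136.] 437 [536.4 -35.  125.1] 128.7 ((534.1947631835938, -36.21807098388672), (23.454605102539062, 13.930463790893555), 82.8901596069336)
shield 2795 slope(q) [0.0075912  1.62187938]
```

```bash
python3 -m crank '[0.04,0.0077,0.035,0,0, 0.04,0.0077,0.0348,-0.03,0, 0.04,0,0,-0.05,0, 0.04,0,0,0,0,0.04,0,0,0,0]' 30
python3 - <<'E'
from h import *
s=r.state(); print(s["tcp_pos"])
E
```

```text
clock: 39.65
tcp_pos: [535.2, -36.7, 181.4]
orientation: [2.353, 2.081, 0.001]
ft_force: [-0.3, 0.2, -0.0]
width: 39.8
grasp_force: 0.0
[535.17160852 -36.65491176 181.40809813]
```

```bash
python3 -m crank '[0.04,-0.0005,0.0005,-0.03,0, 0.04,0,0,-0.025,0, 0.04,0,0,0,0,0.005,0,0,0,0,0.005,0,0,0,0]' 30
python3 -m crank '[0.005,0,0,0,0,0.005,0,0,0,0]'
```

```text
clock: 40.28
tcp_pos: [535.0, -36.3, 126.6]
orientation: [2.353, 2.079, 0.002]
ft_force: [-1.2, 1.7, 4.1]
width: 12.7
grasp_force: 30.5
clock: 40.52
tcp_pos: [535.0, -36.3, 126.2]
orientation: [2.353, 2.08, 0.002]
ft_force: [-1.8, 0.3, 7.9]
width: 12.6
grasp_force: 30.9
```

```bash
python3 -m crank '[0.005,-0.0001,-0.0009,0.0089,0, 0.005,-0.0003,-0.0026,0.0086,0, 0.005,-0.0005,-0.0043,0.0079,0, 0.005,-0.0007,-0.0058,0.0069,0, 0.005,-0.0009,-0.007,0.0056,0]'
python3 -m crank '[0.005,0,0,0,0]'
python3 kn.py k2
```

```text
clock: 41.15
tcp_pos: [531.6, -57.1, 163.3]
orientation: [-2.353, -2.081, -0.0]
ft_force: [0.5, 1.4, -6.6]
width: 12.2
grasp_force: 29.2
clock: 41.28
tcp_pos: [531.8, -57.5, 163.4]
orientation: [2.354, 2.08, 0.0]
ft_force: [-0.1, 1.4, -2.5]
width: 12.3
grasp_force: 29.3
tcp [531.8 -57.2 163.2] closing -0.123
knob [317. 304.] 801 [532.9 -44.1 161.7] 167.0 ((532.7952270507812, -49.45304489135742), (22.480703353881836, 13.53796672821045), 89.69538116455078)
shield 1525 slope(q) [0.00385016 2.98535392]
```

View pics/k2.png

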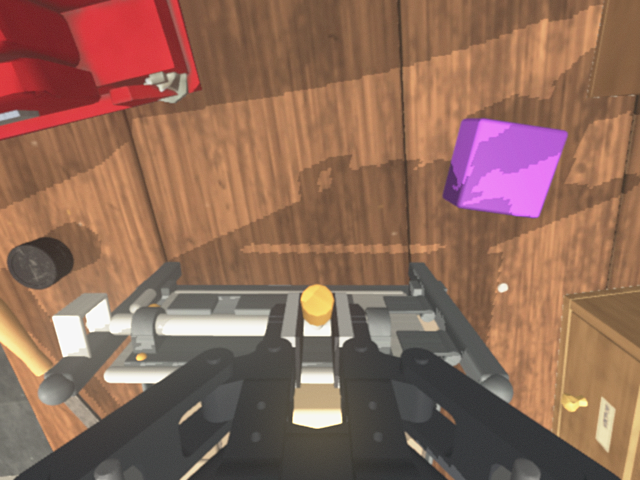

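The knob shows end-on at (317,304) between the pads, handle lifted to roughly 0.85 rad, shield still shut. I'll lift a little more for margin, then slide.

```bash
python3 -m crank '[0.005,-0.0005,-0.004,0.004,0, 0.005,-0.0006,-0.005,0.004,0, 0.005,0,0,0,0]'
python3 -m crank '[0.005,-0.0124,0.0015,0,0, 0.005,-0.0124,0.0015,0,0,0.005,0,0,0,0]'
python3 kn.py k3
```

```text
clock: 41.7
tcp_pos: [530.5, -66.7, 170.9]
orientation: [-2.355, -2.079, 0.001]
ft_force: [0.2, -1.5, -9.7]
width: 12.0
grasp_force: 29.2
clock: 42.08
tcp_pos: [503.9, -63.0, 170.8]
orientation: [-2.353, -2.08, 0.003]
ft_force: [-0.7, -1.7, -10.7]
width: 12.1
grasp_force: 29.4
tcp [504.5 -63.  170.8] closing -0.123
knob [318. 300.] 172 [506.2 -48.5 168.6] 173.4 ((505.6531677246094, -49.661067962646484), (11.815707206726074, 14.008173942565918), 66.80619049072266)
shield 3145 slope(q) [0.0137436  2.73717071]
```

```bash
python3 -m crank '[0.005,-0.0124,0.0015,0,0, 0.005,-0.0124,0.0015,0,0,0.005,0,0,0,0]'
```

```text
clock: 42.5
tcp_pos: [480.8, -60.1, 171.3]
orientation: [2.353, 2.08, 0.001]
ft_force: [2.1, -2.4, -10.3]
width: 12.5
grasp_force: 29.7
```

```bash
python3 -m crank '[0.005,0.0011,0.009,-0.008,0, 0.005,0.0009,0.007,-0.0056,0, 0.005,0.0007,0.0058,-0.0069,0, 0.005,0.0005,0.0043,-0.0079,0, 0.005,0.0003,0.0026,-0.0086,0]'
python3 -m crank '[0.005,0.0001,0.0009,-0.0045,0,0.005,0,0,0,0]'
```

```text
clock: 43.12
tcp_pos: [485.1, -29.7, 133.9]
orientation: [2.352, 2.082, 0.002]
ft_force: [-0.4, 0.6, 6.6]
width: 12.6
grasp_force: 37.6
clock: 43.38
tcp_pos: [485.7, -28.4, 129.8]
orientation: [2.352, 2.083, 0.003]
ft_force: [-0.6, 2.5, 10.8]
width: 12.2
grasp_force: 37.3
```

```bash
python3 -m crank '[0.04,0,0,0,0,0.04,0,0,0,0,0.04,0,0,0.04,0,0.04,0,0,0.06,0,0.04,0.01,-0.04,0.04,0]'
python3 -m crank '[0.04,0.01,-0.04,0,0,0.04,0,0,0,0,0.04,0,0,0,0]'
python3 kn.py k4
```

```text
clock: 44.0
tcp_pos: [495.2, -67.5, 272.0]
orientation: [2.347, 2.088, 0.004]
ft_force: [1.8, -0.5, 0.1]
width: 39.8
grasp_force: 0.0
clock: 44.38
tcp_pos: [504.4, -109.7, 268.9]
orientation: [-2.353, -2.08, 0.0]
ft_force: [0.1, 1.5, 0.1]
width: 40.0
grasp_force: 0.0
tcp [ 504.4 -109.2  269. ] closing -0.122
knob [279. 128.] 484 [486.9 -28.4 125.3] 128.2 ((484.74700927734375, -29.971206665039062), (23.4737606048584, 13.918746948242188), 83.99664306640625)
shield 2645 slope(q) [0.00490364 1.49905943]
```

View pics/k4.png

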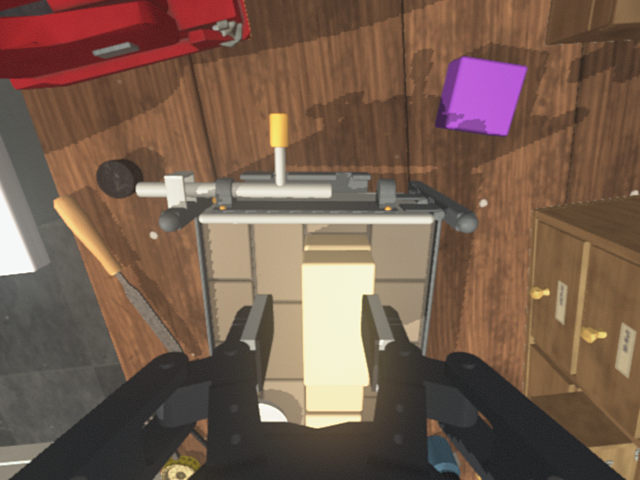

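The rod is through the keeper at (177,190). The knob at (279,128) is level at its resting height and has travelled 49.9 mm, so the bolt is home. One last look at the wall from clear of it.

```bash
python3 -m crank '[0.06,-0.005,-0.045,0.03,0,0.085,-0.005,-0.045,0.03,0,0.085,-0.005,-0.045,0,0,0.085,0,0,0,0,0.085,0,0,0,0]'
python3 look.py w11 70,95 105,130; python3 - <<'E'
from h import *
print([ (o["conf"],o["xy"][0]*640,o["xy"][1]*480) for o in r.spot_in("enamel_dish","wrist")])
W=np.load("pics/w11.npz")["W"]
H=np.array([484.05,-270.5]);ex=np.array([.9923,-.1238]); ey=np.array([.1238,.9923])
q=W[...,:2]-H; x=q@ex; y=q@ey
for lo,hi in((76,90),(110,125)):
    m=(W[...,2]>lo)&(W[...,2]<hi)&(abs(x-20)<45)&(abs(y)<150)
    print(lo,m.sum(),np.percentile(x[m],[1,99]).round(1),np.percentile(y[m],[.5,99.5]).round(1))
    for a,b in((-140,-72),(-60,-5),(5,60),(72,128)):
        k=m&(y>a)&(y<b)
        if k.sum()>40: print((a,b),k.sum(),np.percentile(x[k],[1,99]).round(1),np.percentile(y[k],[1,99]).round(1))
E
```

```text
clock: 45.05
tcp_pos: [489.9, -243.7, 329.0]
orientation: [-2.351, -2.082, -0.001]
ft_force: [0.8, 1.2, -0.0]
width: 85.0
grasp_force: 0.0
tcp [ 490.1 -243.3  329.2] closing -0.12
70,95 ([332.0, 257.0], 498.2, -310.8, 82.0, 63.1, 54.4, -7.0, 2403)
70,95 ([330.0, 307.0], 489.3, -374.9, 82.0, 63.4, 62.9, 82.5, 2446)
105,130 ([278.0, 15.0], 481.8, -76.0, 125.2, 72.6, 7.1, -7.8, 570)
105,130 ([334.0, 165.0], 510.0, -208.2, 118.0, 129.9, 63.6, 83.2, 9147)
[(0.7, 256.192, 304.17600000000004)]
76 5046 [-12.8  49.6] [-133.4  132.7]
(-140, -72) 2429 [-13.2  49.1] [-133.5  -72.3]
(-60, -5) 2237 [-12.6  50. ] [-59.4 -11.5]
110 9205 [-13.1  49.2] [  1.  129.8]
(5, 60) 3547 [-12.9  49.4] [ 5.6 59.5]
(72, 128) 4354 [-13.1  49. ] [ 72.8 127.2]
```

```bash
python3 -c "
from station import r
print(r.hand_in())"
```

```text
the job is handed in; nothing more can be done
None
```

The job is handed in (no verdict came back): the final look put the four loose buff bricks found (two full, two halves) within about 4 mm of their places in the bond, the shield shut on its catch, the bolt home with its handle down, and the dish still standing on the hearth.

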